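# Set the vacuum selector and start the pump

## Robot

A 6-joint arm with a two-finger parallel gripper is mounted at the origin on the work surface. World frame = base frame: x ahead of the robot, y to its left, z up, the work surface at z = 0. Lengths are in m, angles in rad, forces in N, time in s.
With the tool pointing down it reaches from about 0.3 to 0.875 m from the base axis. Payload 6.4 kg.
Tool frame: the origin (TCP) lies on the centre line of the jaws, within the pads' length; the fingertips stand 11 mm ahead of it and the grasp point (between the pads) lies 8 mm behind it; x points along the fingers, y is the direction in which the jaws open and shut, and the axes are right-handed (so a half turn about x gives the same grasp; the last joint's range is limited). The gripper opens to 85 mm and grips with 20 to 120 N. Pads are 22 mm wide; open, the fingers measure 114 mm over their backs; the gripper's body (76 mm by 85 mm) begins 54 mm behind the grasp point. The pads swing forward as they close: fully open they stand 13 mm farther back than shut.
Start: joints at [-1.446, 0.181, 1.607, -0, 1.354, -0.206], TCP at [0.187, -0.544, 0.242] pointing down, gripper open.
Joint ranges: [-2.99, 2.99], [-0.89, 2.07], [0.3, 2.58], [-1.14, 4.28], [0, 2.63], [-3.12, 3.12]. Speed limits (rad/s): [2.57, 2.57, 3.01, 3.14, 3.14, 3.14].

## Interface

Orientations are given as a unit quaternion [w, x, y, z].
In Python, from bench import ctrl, camera, hand_in gives the robot as it stands. The module is installed in compiled form; this text tells all that it offers.
- The arm moves only by the tool drive_tool, never from a script. Its argument "increments" is a list of rows, each a list of 7 numbers: the shift along the tool's x, y, z in m, then the turn, a rotation vector about the tool's x, y, z in degrees, then the gripper's target within -1 to 1 (fully open at 1, half-way at 0, shut at -1). In form: [[dx, dy, dz, rx, ry, rz, claw], ...]. A call has 1 to 10 rows; each row shifts and turns the commanded pose from where the row before left it, along the tool's axes as they then stand; what a row does not reach is not made up. A row lasts 1/8 s, in which the tool goes at most 62.5 mm and 10.7 degrees, less where a joint would pass 70% of its speed; a pose out of reach is approached as far as the arm can. A call is refused whole if a number of a shift passes 0.0625 or a number of a turn 10.7, either way. A call with a gripper value outside its range is refused whole. The fingers move at their own pace and stop on an object; the grip force is fixed at half the most. Time passes only in rows, so rows that do not move let the fingers close. It gives the time, the measured TCP pose, the force and the opening at its end, in the units of the state.
- ctrl.get_obs(): the state, without advancing time (a new reading comes with each control period).
- camera(name): name is "scene" or "top"; returns a dict with "img" (384x512x3 uint8, red, green, blue), "depth" (384x512 float32, m along the optical axis (not along the pixel's ray), 0 where there is no reading), "fx", "fy", "cx", "cy" (pixels), "world_from_camera" (4x4, takes a point from camera to world coordinates). Camera axes: x right, y down, z forward; pixel columns grow to the right and rows downward; lengths in m; the calibration is good to about 2 mm. A picture is of the moment at which its call begins.
- hand_in(): hands the job in, once; it reports no verdict.
The state is a dict: "time_s": time; "q": joint angles; "dq": joint speeds; "joint_efforts": joint torques, N m; "eef_pos": TCP position; "eef_rot": TCP orientation; "wrist_force": force on the tool from outside, world axes, zero at the start; "torque": the same for the moment, N m; "opening": opening from 0.0 (shut) to 1.0 (fully open).
Only numpy, scipy, OpenCV 4.12 (cv2) and the standard library are available. Lean on these libraries where they do the work, as an engineer would, in place of code of your own. Each camera call takes 0.05 s, during which the arm holds its last target.

## Task

Push the black tab of the vacuum selector valve around until it points at the middle of the tag with the plus sign, and only then press the start button on the white box fully down and let it come back. Push with the outside of the fingers or the fingertips: do not pinch the tab or lift the rotor off its seat, and leave the loose things on the bench and on the valve where they are.

Things in the scene. Friction and masses are not known exactly. Their poses are not given: they have to be found in the camera images.
- valve: housing of the vacuum selector valve: a fixed light grey drum, 260 mm across and 50 mm high; four pipe stubs stick out of its side to 160 mm from the axis (their tops 39 mm above the bench). Origin: centre of its underside.
- valve_axis (a point): where the valve's vertical axis meets the top face of its housing, 50 mm above the bench. Its x axis is the direction in which the tab points at joint value 0; the four tag places lie at -85, -40, +40 and +85 degrees from it (counter-clockwise from above is positive), 108 mm from the axis.
- rotor (a joint): angle of the selector's rotor (rad): 0 when the tab points along the x axis of valve_axis, growing counter-clockwise from above; end stops at -1.75 and +1.75. It starts between the two middle places. There are no clicks: it turns stiffly (about 0.18 N m, some 2.5 N at the tab) and stays where it is left.
- tab_tip (a point): top outer corner of the tab, on its centre line, 88 mm from the valve's axis. The tab is a black upright radial fin on one side of the rotor: 12 mm thick, 20 to 88 mm from the axis, its lower edge 58 mm and its upper edge 102 mm above the bench. The steel rotor disc is 110 mm across, its top 63 mm above the bench; a 28 mm hub on the axis reaches 85 mm.
- tab_aim (a point): the point that the tab points at: on the line of the tab, 108 mm from the axis, moving with the rotor (20 mm beyond the tab's end, nothing solid there).
- tab_left: the 6 mm cheek that forms the tab's counter-clockwise side (pushing on it turns the rotor clockwise). Origin: on the rotor's axis, 58 mm above the bench; x axis along the tab outwards.
- tab_right: the 6 mm cheek that forms the tab's clockwise side (pushing on it turns the rotor counter-clockwise). Same origin and axes as tab_left.
- rotor_seat (a joint): height (m) of the rotor off its seat: 0 when seated. Only its weight (about 1 kg with the tab) keeps it down, it can be lifted up to 30 mm.
- tag_plus: the tag with a black plus sign (32 mm). Fixed round white tag, 42 mm across, 2 mm thick, lying on top of the valve housing. Origin: centre of its underside (50 mm above the bench), 108 mm from the valve's axis. Which tag is in which of the four places changes.
- tag_ring: the tag with a black ring (32 mm). Fixed round white tag, 42 mm across, 2 mm thick, lying on top of the valve housing. Origin: centre of its underside (50 mm above the bench), 108 mm from the valve's axis. Which tag is in which of the four places changes.
- tag_bar: the tag with one black bar (32 x 9 mm). Fixed round white tag, 42 mm across, 2 mm thick, lying on top of the valve housing. Origin: centre of its underside (50 mm above the bench), 108 mm from the valve's axis. Which tag is in which of the four places changes.
- tag_square: the tag with a filled black square (24 mm). Fixed round white tag, 42 mm across, 2 mm thick, lying on top of the valve housing. Origin: centre of its underside (50 mm above the bench), 108 mm from the valve's axis. Which tag is in which of the four places changes.
- start_top (a point): centre of the top face of the pump's start button, a black round push button 40 mm across, its top 62 mm above the bench and 10 mm above its dark round housing (56 mm across), on a fixed white box 90 x 110 mm, 40 mm high. It is pressed straight down; the point moves with it.
- start (a joint): how far the start button is pressed (m): 0 is out, 0.006 is fully down, which takes about 5 N; a spring brings it back.
- plug: brass plug, a 30 mm round foot with an 18 mm stem, 30 mm tall, standing loose on the valve housing on the side away from the tags. Origin: centre of its underside; a bystander, to be left alone.
- tape: loose roll of grey tape lying flat, 100 mm across, 25 mm high. Origin: centre of its underside; a bystander, to be left alone.
- jar: loose white jar with a steel cap, 60 mm across, 85 mm tall. Origin: centre of its underside; a bystander, to be left alone.
- driver: loose screwdriver, 200 mm long, lying on the bench; a bystander, to be left alone.
- wrench: loose wrench, 200 mm long, lying on the bench; a bystander, to be left alone.
- pot: loose open steel cup, 76 mm across, 85 mm tall. Origin: centre of its underside; a bystander, to be left alone.
There are look-alikes about, which are no part of the job. Leave any pink or purple look-alike of the part that bears start_top alone.

How it is judged:
By the outcome, as a careful person would: the job done as asked, in the order asked, and still so for the second after the job is handed in, with the robot touching nothing.
It also fails if it takes over 48 s, if anything falls off the work surface, if the arm or the gripper's body presses on something with over 40 N, if the wrist force passes 120 N, or if a joint passes its speed limit or range.

## Working session

There is one attempt and no reset: what is moved stays moved. The work goes in short steps, Python scripts to look and compute and a tool call to move; the robot and the scene stay as the last step left them, time stands still between calls to the robot, and variables do not carry over. Pictures are saved under pics/ and viewed, and the job is handed in when it is done.

Besides the shell and the picture viewer there is one more tool, called after "Call:" as name(argument=value, ...) on one line, values as JSON. drive_tool: Moves the arm, as the interface text tells. Its arguments: {"type":"object","properties":{"increments":{"type":"array","items":{"type":"array","items":{"type":"number"}}}},"required":["increments"]}

```bash
mkdir -p pics; python3 - <<'E'
from bench import ctrl,camera
import cv2,numpy as np,pickle
o=ctrl.get_obs();print(o)
for n in("scene","top"):
    c=camera(n);pickle.dump(c,open(n+".pkl","wb"));cv2.imwrite(f"pics/{n}0.png",cv2.cvtColor(c["img"],cv2.COLOR_RGB2BGR))
    print(n,c["fx"],c["cx"],c["cy"],c["world_from_camera"].round(3).tolist())
E
```

```text
{'time_s': 0.0, 'q': array([-1.44630032e+00,  1.81538118e-01,  1.60803201e+00, -3.09556757e-05,
        1.35376626e+00, -2.06294135e-01]), 'dq': array([-8.92241646e-05, -4.12706494e-04, -1.23871302e-03,  2.26607230e-04,
       -7.53622151e-05,  2.51518657e-04]), 'joint_efforts': array([-3.72823473e-03, -4.44877839e+01, -3.51335406e+01, -6.49549311e-04,
        9.11752169e-03, -5.47944197e-06]), 'eef_pos': array([ 0.18669712, -0.54327884,  0.24137416]), 'eef_rot': array([ 0.11580535,  0.69747104,  0.11703821, -0.69744198]), 'wrist_force': array([0.61877018, 0.77263104, 0.33438767]), 'torque': array([0.02971583, 0.06065665, 0.02772073]), 'opening': 1.0024003776516757}
scene 377.4936771999197 253.50014276117733 185.7226902523225 [[-0.633, 0.566, -0.528, 1.024], [0.774, 0.458, -0.436, 0.422], [-0.005, -0.685, -0.729, 0.924], [0.0, 0.0, 0.0, 1.0]]
top 402.4341146655583 258.19036138730405 192.32122982702543 [[-0.026, -0.998, 0.055, 0.356], [-1.0, 0.025, -0.008, -0.036], [0.006, -0.055, -0.998, 1.387], [0.0, 0.0, 0.0, 1.0]]
```

View pics/scene0.png

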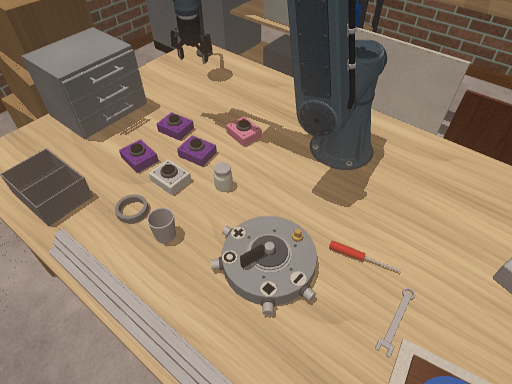

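View pics/top0.png

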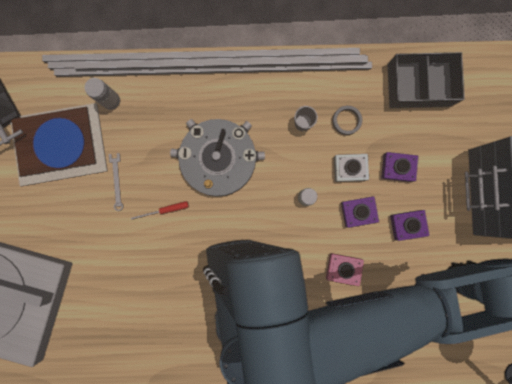

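The scene view shows the valve with four tags. In the top view, plus is at about (249,155), ring (239,132), square (197,131) and bar (184,153), and the tab points up near (221,132). The button boxes are white (352,168), purple (401,167), (361,212) and (410,225), and pink (346,270). The white one fits, and I'll confirm it in a crop.

```bash
cat > h.py <<'E'
import numpy as np,cv2,pickle
def ray(c,u,v,z):
    T=c["world_from_camera"];d=T[:3,:3]@np.array([(u-c["cx"])/c["fx"],(v-c["cy"])/c["fy"],1.]);o=T[:3,3]
    return o+d*(z-o[2])/d[2]
def proj(c,p):
    T=np.linalg.inv(c["world_from_camera"]);q=T[:3,:3]@np.asarray(p)+T[:3,3]
    return np.array([c["fx"]*q[0]/q[2]+c["cx"],c["fy"]*q[1]/q[2]+c["cy"]])
def load(n): return pickle.load(open(n+".pkl","rb"))
def crop(c,box,k,f):
    x0,y0,x1,y1=box;im=cv2.cvtColor(c["img"],cv2.COLOR_RGB2BGR)[y0:y1,x0:x1]
    return cv2.imwrite(f,cv2.resize(im,None,fx=k,fy=k,interpolation=cv2.INTER_CUBIC))
E
python3 - <<'E'
from h import *
t=load("top");s=load("scene")
crop(t,(165,105,275,205),7,"pics/tv.png");crop(t,(285,95,425,195),5,"pics/tb.png");crop(s,(200,205,330,320),6,"pics/sv.png")
for n,c,boxs in(("top",t,[(170,110,270,170),(330,150,375,188)]),("scene",s,[(205,210,325,310),(145,155,195,195)])):
    for i,(x0,y0,x1,y1) in enumerate(boxs):
        im=c["img"][y0:y1,x0:x1]; hsv=cv2.cvtColor(im,cv2.COLOR_RGB2HSV)
        m=((hsv[...,2]>185)&(hsv[...,1]<40)).astype(np.uint8)
        cs,_=cv2.findContours(m,cv2.RETR_EXTERNAL,cv2.CHAIN_APPROX_NONE)
        for k in cs:
            a=cv2.contourArea(k)
            if a>25:
                (u,v),(w,h),g=cv2.minAreaRect(k);u+=x0;v+=y0
                print(n,i,a,round(u,1),round(v,1),round(w),round(h),ray(c,u,v,.052 if i==0 else .04).round(4))
E
```

```text
scene 0 28.0 267.2 287.2 12 14 [0.6425 0.1504 0.052 ]
scene 0 45.5 298.0 278.0 12 14 [0.5719 0.1958 0.052 ]
scene 1 545.0 168.7 172.7 32 23 [ 0.5138 -0.3642  0.04  ]
```

```bash
ls pics
```

```text
scene0.png
sv.png
tb.png
top0.png
tv.png
```

View pics/tv.png

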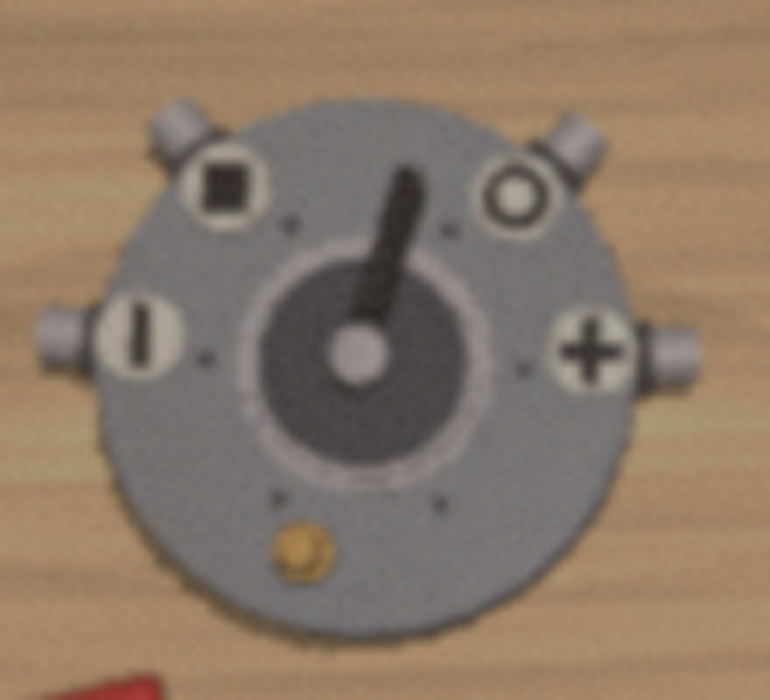

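View pics/tb.png

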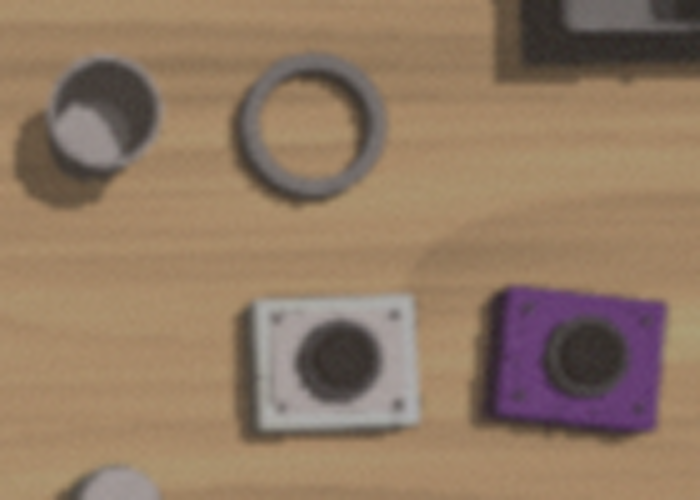

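View pics/sv.png

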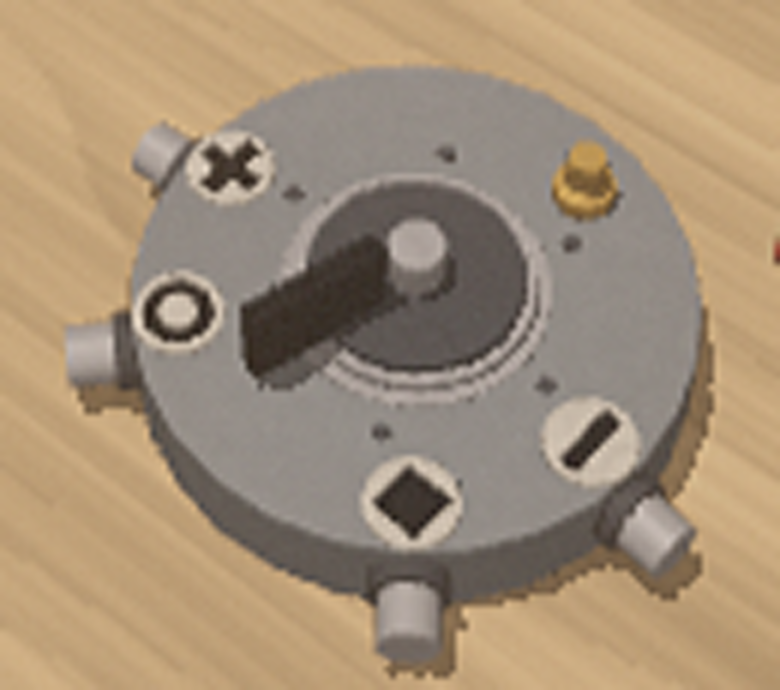

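The crops confirm two things. Plus is the clockwise-most tag, at crop (590,351) in the top view. The button to press is on the white box, at crop (340,360), and it has the dark housing. The purple boxes are look-alikes.

```bash
cat > meas.py <<'E'
from h import *
from scipy.optimize import least_squares
t=load("top");s=load("scene")
pk={"square":((225,187),(411,502)),"ring":((516,196),(177,311)),"bar":((140,340),(590,441)),"plus":((590,351),(230,166))}
un=lambda p,o,k:((p[0]+.5)/k-.5+o[0],(p[1]+.5)/k-.5+o[1])
P={}
def refine(c,p,r):
    x0,y0=int(p[0])-r,int(p[1])-r
    g=cv2.resize(c["img"][y0:y0+2*r+1,x0:x0+2*r+1],None,fx=8,fy=8,interpolation=cv2.INTER_CUBIC).astype(float)
    b=np.minimum(g.min(2),255); med=np.median(np.r_[b[0],b[-1],b[:,0],b[:,-1]])
    m=(b>med+18).astype(np.uint8)
    cs,_=cv2.findContours(m,cv2.RETR_EXTERNAL,cv2.CHAIN_APPROX_NONE)
    k=max(cs,key=cv2.contourArea);(u,v),(w,h),a=cv2.fitEllipse(k)
    return ((u+.5)/8-.5+x0,(v+.5)/8-.5+y0),w/8,h/8
for n,(a,b) in pk.items():
    for c,nm,p,r in((t,"top",un(a,(165,105),7),8),(s,"scene",un(b,(200,205),6),10)):
        q,w,h=refine(c,p,r); 
        P[n,nm]=ray(c,*p,.052)[:2]
        print(n,nm,np.round(p,1),np.round(q,1),round(w,1),round(h,1),ray(c,*p,.052).round(4)[:2],ray(c,*q,.052).round(4)[:2])
ang={"square":40,"ring":-40,"bar":85,"plus":-85}
for nm in("top","scene"):
    f=lambda x:np.concatenate([x[:2]+.108*np.array([np.cos(x[2]+np.radians(ang[n])),np.sin(x[2]+np.radians(ang[n]))])-P[n,nm] for n in ang])
    r=least_squares(f,[.6,.1,0.]);print(nm,r.x.round(4),r.fun.round(4))
print("tab",ray(t,*un((407,172),(165,105),7),.102),"hub",ray(t,*un((358,353),(165,105),7),.085),"hub s",ray(s,*un((418,243),(200,205),6),.085))
print("tabtip s top-outer", ray(s,*un((243,306),(200,205),6),.102))
print("btn",ray(t,*un((340,358),(285,95),5),.062))
E
python3 meas.py
python3 - <<'E'
from h import *
s=load("scene");crop(s,(90,150,245,250),5,"pics/sb.png")
E
```

```text
square top [196.7 131.3] [201.7 131.8] 1.8 7.9 [0.6398 0.1549] [0.6377 0.1382]
square scene [268.1 288.2] [268.  288.2] 14.9 16.3 [0.6433 0.1537] [0.6434 0.1535]
ring top [238.3 132.6] [238.2 132.5] 3.8 4.0 [0.632  0.0159] [0.6322 0.0161]
ring scene [229.1 256.4] [229.2 256.4] 12.4 14.3 [0.6354 0.0146] [0.6351 0.0147]
bar top [184.6 153.1] [184.7 152.7] 10.9 12.0 [0.5671 0.1966] [0.5687 0.1964]
bar scene [297.9 278.1] [298. 278.] 14.0 16.0 [0.5722 0.1958] [0.572  0.1958]
plus top [248.9 154.7] [252.3 158.2] 3.3 4.8 [ 0.5565 -0.0177] [ 0.5444 -0.0288]
plus scene [237.9 232.2] [237.8 232.4] 11.1 13.1 [ 0.5597 -0.0194] [ 0.5603 -0.0194]
top [ 0.5528  0.0898 -0.0518] [-0.0007 -0.     -0.0002  0.0003  0.0007  0.0001  0.0002 -0.0004]
scene [ 0.5567  0.0888 -0.0574] [-0.0001 -0.0003 -0.0001  0.0002  0.     -0.0001  0.0002  0.0003]
tab [0.63409774 0.06390785 0.102     ] hub [0.55330197 0.08976114 0.085     ] hub s [0.55654029 0.08947128 0.085     ]
tabtip s top-outer [0.63813933 0.05805961 0.102     ]
btn [ 0.50818891 -0.36059243  0.062     ]
```

View pics/sb.png

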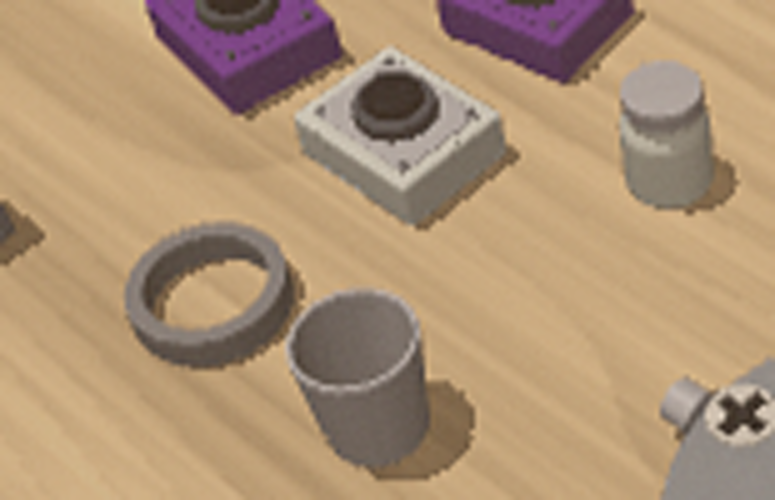

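```bash
cat > st.py <<'E'
import numpy as np
from scipy.spatial.transform import Rotation as R
from bench import ctrl
o=ctrl.get_obs();w,x,y,z=o["eef_rot"];Rm=R.from_quat([x,y,z,w]).as_matrix();p=o["eef_pos"]
def to(t): return (Rm.T@(np.array(t)-p)).round(4)
if __name__=="__main__":
    import sys
    print("t",o["time_s"],"p",p.round(4),"F",o["wrist_force"].round(2),"op",o["opening"]);print("axes x,y,z cols\n",Rm.round(3))
    a=[float(v) for v in sys.argv[1:]]
    if len(a)>=3: print("shift in tool axes",to(a[:3]))
E
python3 st.py 0.634 0.106 0.2
```

```text
t 0.1 p [ 0.1867 -0.5433  0.2415] F [-0.34 -0.11 -0.01] op 0.9970936498795143
axes x,y,z cols
 [[-0.     0.325 -0.946]
 [ 0.002 -0.946 -0.325]
 [-1.    -0.002 -0.   ]]
shift in tool axes [ 0.0424 -0.4688 -0.6339]
```

Call:
drive_tool(increments=[[0,-0.033,-0.045,0,0,0,-1],[0,-0.033,-0.045,0,0,0,-1],[0,-0.033,-0.045,0,0,0,-1],[0,-0.033,-0.045,0,0,0,-1],[0,-0.033,-0.045,0,0,0,-1],[0,-0.033,-0.045,0,0,0,-1],[0,-0.033,-0.045,0,0,0,-1]])

```text
time_s: 0.98
eef_pos: [0.4103, -0.2213, 0.2422]
eef_rot: [0.116, 0.697, 0.116, -0.697]
wrist_force: [0.6, -0.4, 0.4]
opening: 0.005
```

Call:
drive_tool(increments=[[0,-0.033,-0.045,0,0,0,-1],[0,-0.033,-0.045,0,0,0,-1],[0,-0.033,-0.045,0,0,0,-1],[0,-0.033,-0.045,0,0,0,-1],[0,-0.033,-0.045,0,0,0,-1],[0,-0.033,-0.045,0,0,0,-1],[0,0,0,-10.6,0,0,-1],[0,0,0,-10.6,0,0,-1],[0,0,0,-10.6,0,0,-1],[0,0,0,-10.6,0,0,-1]])

```text
time_s: 2.22
eef_pos: [0.6004, 0.052, 0.2416]
eef_rot: [-0.362, -0.607, -0.363, 0.607]
wrist_force: [0.2, 1.0, -0.2]
opening: -0.0
```

Call:
drive_tool(increments=[[0,0,0,-10.6,0,0,-1],[0,0,0,0,0,0,-1]])

```text
time_s: 2.48
eef_pos: [0.6004, 0.052, 0.2418]
eef_rot: [-0.415, -0.572, -0.415, 0.573]
wrist_force: [0.1, -0.1, -0.0]
opening: 0.0
```

```bash
python3 st.py 0.634 0.106 0.2; python3 -c "
from bench import camera;from h import *
for n in('scene','top'):
    c=camera(n);pickle.dump(c,open(n+'1.pkl','wb'))
    cv2.imwrite(f'pics/{n}1.png',cv2.cvtColor(c['img'],cv2.COLOR_RGB2BGR))"
```

```text
t 2.475 p [0.6004 0.052  0.2418] F [ 0.05 -0.1  -0.03] op 0.00011183740254246303
axes x,y,z cols
 [[-0.001  0.95  -0.311]
 [ 0.    -0.311 -0.95 ]
 [-1.    -0.001  0.   ]]
shift in tool axes [ 0.0418  0.0151 -0.0618]
```

View pics/scene1.png

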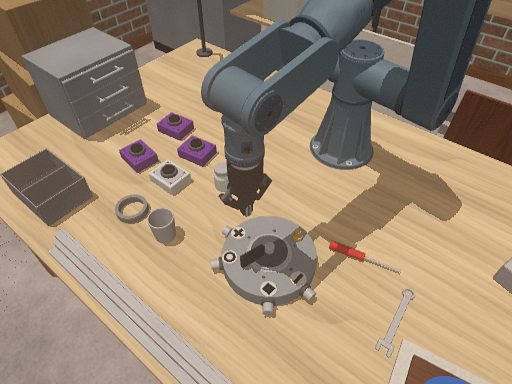

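The gripper is above the valve and the tool's z axis is square to the tab. Next I move to the counter-clockwise side and go down.

Call:
drive_tool(increments=[[0,0.008,-0.031,0,0,0,-1],[0,0.008,-0.031,0,0,0,-1],[0,0,0,0,0,0,-1],[0.05,0,0,0,0,0,-1],[0.05,0,0,0,0,0,-1],[0.04,0,0,0,0,0,-1],[0.015,0,0,0,0,0,-1],[0,0,0,0,0,0,-1]])

```text
time_s: 3.58
eef_pos: [0.6347, 0.1054, 0.0869]
eef_rot: [-0.415, -0.572, -0.415, 0.573]
wrist_force: [0.5, -0.4, 0.0]
opening: -0.001
```

```bash
python3 st.py 0.555 0.089 0.083; python3 -c "
from bench import camera;from h import *
for n in('scene','top'):
    c=camera(n);pickle.dump(c,open(n+'2.pkl','wb'))
s=load('scene2');crop(s,(180,170,330,310),5,'pics/s2.png');crop(load('top2'),(165,95,275,205),5,'pics/t2.png')"
```

```text
t 3.575 p [0.6347 0.1054 0.0869] F [ 0.46 -0.42  0.02] op -0.0011906138796842923
axes x,y,z cols
 [[-0.002  0.95  -0.311]
 [-0.    -0.311 -0.95 ]
 [-1.    -0.001  0.001]]
shift in tool axes [ 0.004  -0.0706  0.0404]
```

View pics/s2.png

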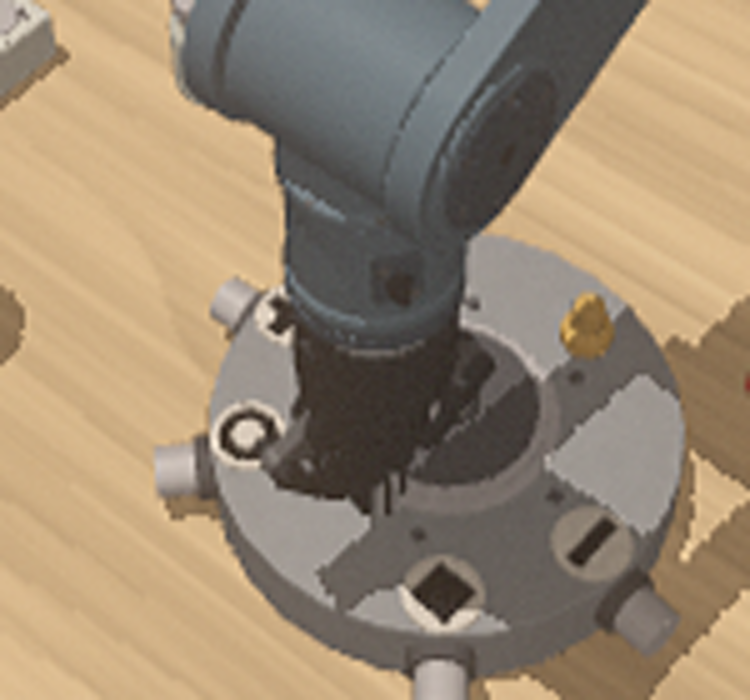

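View pics/t2.png

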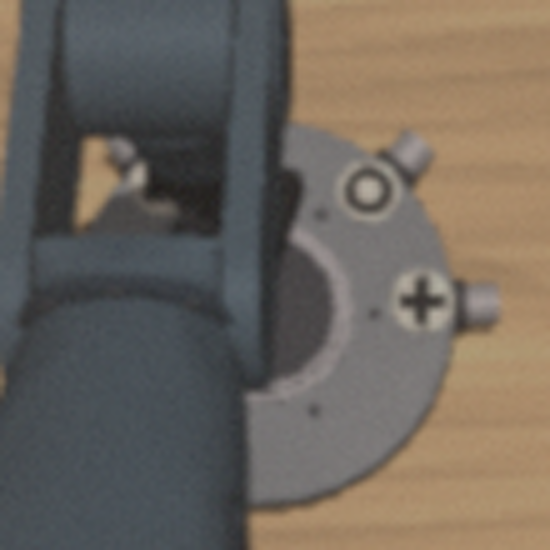

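Call:
drive_tool(increments=[[0.004,0.002,0.015,0,0,0,-1],[0,0,0.004,0,0,0,-1],[0,0,0,0,0,0,-1]])

```text
time_s: 4.05
eef_pos: [0.6313, 0.0865, 0.0838]
eef_rot: [0.415, 0.573, 0.415, -0.572]
wrist_force: [-0.1, -0.9, 0.5]
opening: 0.0
```

Call:
drive_tool(increments=[[0,0,0.004,0,0,0,-1],[0,0,0,0,0,0,-1]])

```text
time_s: 4.3
eef_pos: [0.63, 0.0834, 0.0835]
eef_rot: [0.415, 0.572, 0.415, -0.572]
wrist_force: [0.4, -0.3, 0.2]
opening: -0.001
```

Call:
drive_tool(increments=[[0,0,0.004,0,0,0,-1],[0,0,0,0,0,0,-1]])

```text
time_s: 4.55
eef_pos: [0.6289, 0.0796, 0.0835]
eef_rot: [0.415, 0.572, 0.415, -0.572]
wrist_force: [1.5, 1.1, 0.7]
opening: -0.0
```

```bash
python3 st.py 0.555 0.089 0.083; python3 -c "
from bench import camera;from h import *
for n in('scene','top'):
    c=camera(n);pickle.dump(c,open(n+'3.pkl','wb'))
crop(load('top3'),(165,95,275,205),5,'pics/t3.png')"
```

```text
t 4.55 p [0.6289 0.0796 0.0835] F [1.46 1.09 0.69] op -0.0004919851552786952
axes x,y,z cols
 [[ 0.001  0.951 -0.31 ]
 [ 0.    -0.31  -0.951]
 [-1.     0.001 -0.   ]]
shift in tool axes [ 0.0004 -0.0732  0.014 ]
```

View pics/t3.png

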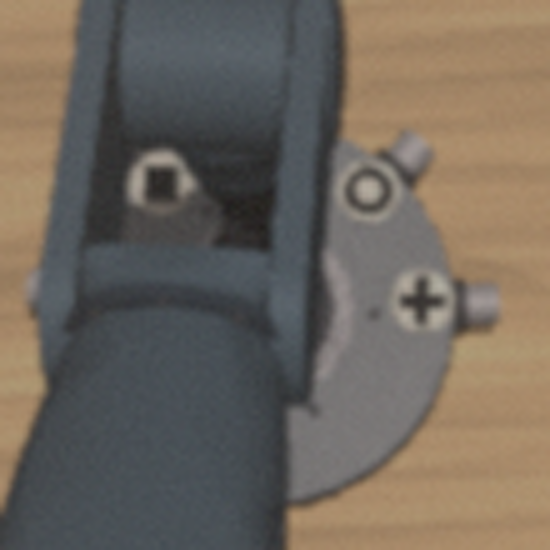

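Contact comes at about 14 mm offset, with a small reaction force. Next I swing the tool around the axis, 5° clockwise per row.

Call:
drive_tool(increments=[[0,0.0009,0.0064,5,0,0,-1],[0,0.0009,0.0064,5,0,0,-1],[0,0.0009,0.0064,5,0,0,-1],[0,0,0,0,0,0,-1]])

```text
time_s: 5.15
eef_pos: [0.6234, 0.0606, 0.0832]
eef_rot: [-0.337, -0.621, -0.337, 0.622]
wrist_force: [-0.4, -0.6, 1.4]
opening: -0.003
```

```bash
python3 st.py 0.555 0.089 0.083
```

```text
t 5.15 p [0.6234 0.0606 0.0832] F [-0.39 -0.6   1.4 ] op -0.003040313567541281
axes x,y,z cols
 [[-0.001  0.838 -0.545]
 [-0.    -0.545 -0.838]
 [-1.    -0.     0.001]]
shift in tool axes [ 0.0003 -0.0728  0.0135]
```

Call:
drive_tool(increments=[[0,0.0009,0.0064,5,0,0,-1],[0,0.0009,0.0064,5,0,0,-1],[0,0.0009,0.0064,5,0,0,-1],[0,0.0009,0.0064,5,0,0,-1]])

```text
time_s: 5.65
eef_pos: [0.6097, 0.0398, 0.0832]
eef_rot: [0.224, 0.671, 0.224, -0.671]
wrist_force: [1.2, 2.9, 1.0]
opening: -0.001
```

```bash
python3 st.py 0.555 0.089 0.083; python3 -c "
from bench import camera;from h import *
for n in('scene','top'):
    c=camera(n);pickle.dump(c,open(n+'4.pkl','wb'))
crop(load('top4'),(165,95,275,205),5,'pics/t4.png');crop(load('scene4'),(180,170,330,310),5,'pics/s4.png')"
```

```text
t 5.65 p [0.6097 0.0398 0.0832] F [1.15 2.89 0.96] op -0.0009415889451676997
axes x,y,z cols
 [[-0.     0.601 -0.799]
 [ 0.001 -0.799 -0.601]
 [-1.    -0.001 -0.   ]]
shift in tool axes [ 0.0003 -0.0722  0.0142]
```

View pics/t4.png

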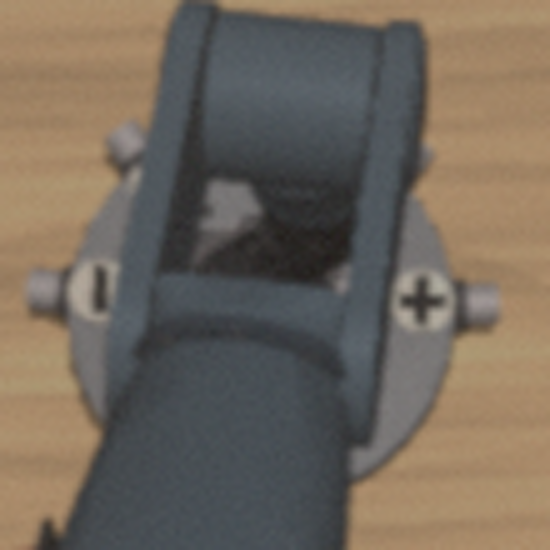

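View pics/s4.png

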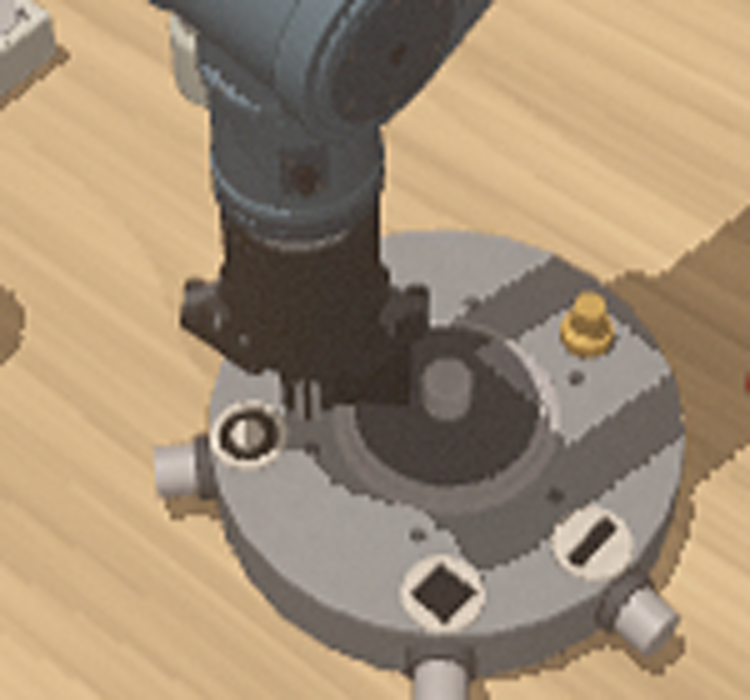

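Call:
drive_tool(increments=[[0,0.0009,0.0064,5,0,0,-1],[0,0.0009,0.0064,5,0,0,-1],[0,0.0009,0.0064,5,0,0,-1],[0,0.0009,0.0064,5,0,0,-1],[0,0.0009,0.0064,5,0,0,-1],[0,0,0,0,0,0,-1]])

```text
time_s: 6.5
eef_pos: [0.5834, 0.0208, 0.0832]
eef_rot: [-0.075, -0.703, -0.075, 0.703]
wrist_force: [0.7, 0.7, 0.4]
opening: -0.0
```

```bash
python3 st.py 0.555 0.089 0.083
```

```text
t 6.5 p [0.5834 0.0208 0.0832] F [0.71 0.7  0.41] op -6.992941266348573e-05
axes x,y,z cols
 [[-0.001  0.21  -0.978]
 [-0.    -0.978 -0.21 ]
 [-1.     0.     0.001]]
shift in tool axes [ 0.0002 -0.0726  0.0134]
```

Call:
drive_tool(increments=[[0,0,-0.015,0,0,0,-1],[0,0,-0.015,0,0,0,-1],[-0.05,0,0,0,0,0,-1],[-0.06,0,0,0,0,0,-1],[0,0.05,0,0,0,0,-1],[0,0.06,0,0,0,0,-1],[0,0.06,0,0,0,0,-1],[0,0.05,0,0,0,0,-1],[0,0,0,0,0,0,-1]])

```text
time_s: 7.62
eef_pos: [0.6583, -0.1924, 0.1927]
eef_rot: [-0.074, -0.703, -0.073, 0.704]
wrist_force: [0.2, 0.3, -0.4]
opening: 0.001
```

```bash
python3 st.py; python3 -c "
from bench import camera;from h import *
for n in('scene','top'):
    c=camera(n);pickle.dump(c,open(n+'5.pkl','wb'))
crop(load('top5'),(165,105,275,205),7,'pics/t5.png');crop(load('scene5'),(200,205,330,320),6,'pics/s5.png')"
```

```text
t 7.625 p [ 0.6583 -0.1924  0.1927] F [ 0.25  0.34 -0.37] op 0.0008420990872502194
axes x,y,z cols
 [[-0.001  0.206 -0.979]
 [-0.001 -0.979 -0.206]
 [-1.     0.001  0.001]]
```

View pics/t5.png

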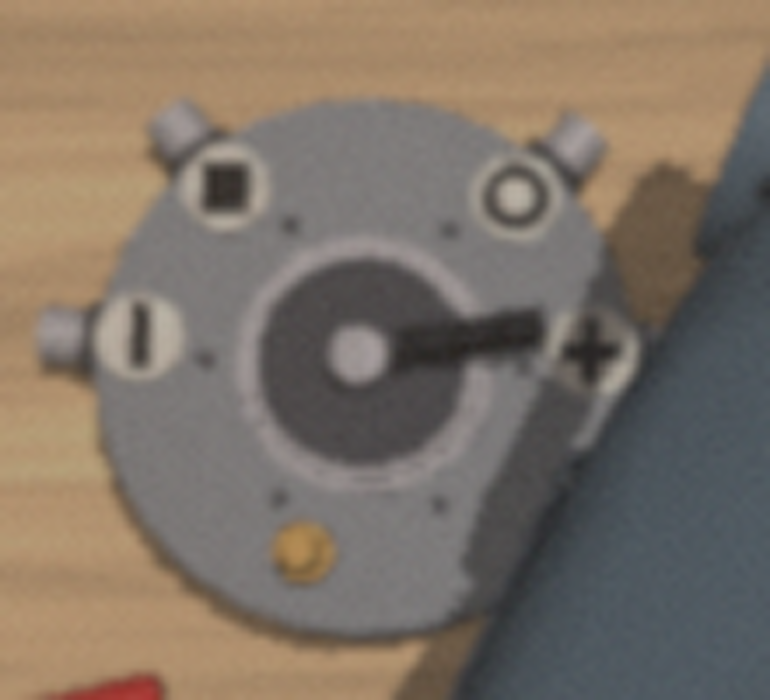

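View pics/s5.png

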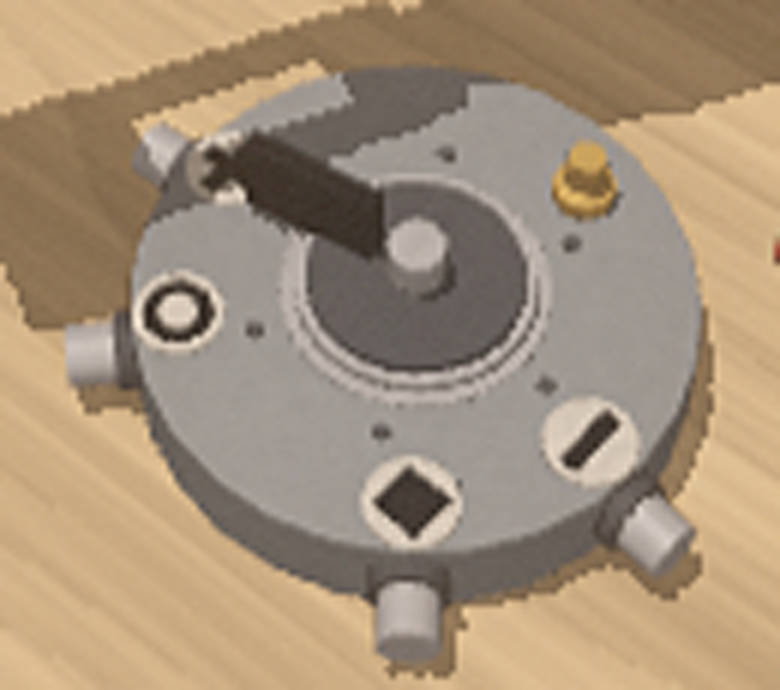

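```bash
cat > tabm.py <<'E'
import sys
from h import *
t=load(sys.argv[1]);A=np.array([.5530,.0898]);x0=-.0518
g=cv2.resize(t["img"][105:205,165:275],None,fx=8,fy=8,interpolation=cv2.INTER_CUBIC).min(2).astype(float)
for X in range(int(375*8/7),int(540*8/7),16):
    col=g[:,X]; lo,hi=300*8//7,375*8//7
    m=lo+np.argmin(col[lo:hi]); r=[]
    for d in(-1,1):
        bgr=col[m-60 if d<0 else m+60]; th=(col[m]+bgr)/2; y=m
        while col[y]<th and 0<y<799: y+=d
        r.append(y-d*0.5)
    P=[ray(t,(X+.5)/8-.5+165,(y+.5)/8-.5+105,.102)[:2]-A for y in r]
    a=[]
    for p,s in zip(P,(1,-1)):
        R=np.hypot(*p);a.append(np.degrees(np.arctan2(p[1],p[0])-s*np.arcsin(.006/R)))
    print(round(R*1e3),"wid px",(r[1]-r[0])/8,"heading by +x edge",a[0].round(2),"by -x edge",a[1].round(2))
pl=ray(t,248.9,154.7,.052)[:2]-A;print("plus",np.degrees(np.arctan2(pl[1],pl[0])),"fit",np.degrees(x0)-85)
E
python3 tabm.py top5
```

```text
12 wid px 9.375 heading by +x edge -23.32 by -x edge -20.53
22 wid px 1.375 heading by +x edge -143.27 by -x edge -118.41
25 wid px 6.125 heading by +x edge -84.57 by -x edge -104.07
30 wid px 5.75 heading by +x edge -82.94 by -x edge -95.97
36 wid px 5.625 heading by +x edge -85.09 by -x edge -95.15
42 wid px 8.125 heading by +x edge -75.52 by -x edge -94.58
49 wid px 7.75 heading by +x edge -81.13 by -x edge -96.54
55 wid px 5.875 heading by +x edge -83.54 by -x edge -90.85
61 wid px 6.0 heading by +x edge -83.61 by -x edge -90.53
67 wid px 6.75 heading by +x edge -82.67 by -x edge -90.96
74 wid px 6.75 heading by +x edge -82.8 by -x edge -90.37
80 wid px 6.0 heading by +x edge -82.92 by -x edge -88.13
plus -88.10424317277092 fit -87.96792137877766
```

```bash
cat > ov.py <<'E'
import sys
from h import *
# draw tab centre line on predicted top face and corner marks for a heading
def corners(A,h):
    d=np.array([np.cos(h),np.sin(h)]);n=np.array([-d[1],d[0]])
    return [[*(A+r*d+s*n),z] for r,s,z in((.02,.006,.102),(.088,.006,.102),(.088,.006,.058),(.088,-.006,.102),(.02,-.006,.102))]
if __name__=="__main__":
  for n,A in((sys.argv[1],[.5530,.0898]),(sys.argv[2],[.5566,.0890])):
    c=load(n)
    for h in map(float,sys.argv[3:]):
        print(n,h)
        o,k=((165,105),7) if 'top' in n else ((200,205),6)
        print([((proj(c,p)+.5-o)*k-.5).round().astype(int).tolist() for p in corners(np.array(A),np.radians(h))])
E
python3 ov.py top5 scene5 -82.8 -85
```

```text
top5 -82.8
[[395, 329], [542, 307], [545, 322], [546, 332], [399, 355]]
top5 -85.0
[[396, 330], [543, 314], [546, 329], [546, 340], [399, 356]]
scene5 -82.8
[[372, 210], [243, 144], [246, 201], [257, 126], [386, 191]]
scene5 -85.0
[[372, 209], [246, 139], [249, 196], [262, 121], [387, 190]]
```

The tab now points at about -82.7°. The top edge fit and the scene corners agree, and the target is -88.0°. About 5.3° more clockwise is needed, so I'll go back and continue the arc.

Call:
drive_tool(increments=[[0,0,0,5.2,0,0,-1],[0,0,0,0,0,0,-1]])

```text
time_s: 7.98
eef_pos: [0.6583, -0.1863, 0.1932]
eef_rot: [-0.043, -0.706, -0.043, 0.706]
wrist_force: [0.2, 0.1, -0.2]
opening: -0.0
```

```bash
python3 st.py 0.5771 0.0185 0.083
```

```text
t 7.975 p [ 0.6583 -0.1863  0.1932] F [ 0.17  0.07 -0.22] op -0.00043577749940030067
axes x,y,z cols
 [[-0.001  0.121 -0.993]
 [ 0.    -0.993 -0.121]
 [-1.    -0.001  0.001]]
shift in tool axes [ 0.1103 -0.2131  0.0557]
```

Call:
drive_tool(increments=[[0,-0.053,0.006,0,0,0,-1],[0,-0.053,0.006,0,0,0,-1],[0,-0.053,0.006,0,0,0,-1],[0,-0.053,0.007,0,0,0,-1],[0,0,0,0,0,0,-1],[0.055,0,0,0,0,0,-1],[0.055,0,0,0,0,0,-1],[0,0,0,0,0,0,-1]])

```text
time_s: 8.98
eef_pos: [0.6046, 0.0198, 0.0786]
eef_rot: [-0.042, -0.702, -0.043, 0.709]
wrist_force: [-0.0, -0.6, 0.7]
opening: -0.002
```

```bash
python3 st.py 0.5771 0.0185 0.083
```

```text
t 8.975 p [0.6046 0.0198 0.0786] F [-0.04 -0.64  0.74] op -0.0022550992285780332
axes x,y,z cols
 [[-0.01   0.119 -0.993]
 [ 0.001 -0.993 -0.119]
 [-1.    -0.003  0.01 ]]
shift in tool axes [-0.0041 -0.002   0.0275]
```

Call:
drive_tool(increments=[[-0.004,-0.002,0.009,0,0,0,-1],[0,0,0,0,0,0,-1]])

```text
time_s: 9.22
eef_pos: [0.6012, 0.02, 0.0908]
eef_rot: [0.042, 0.708, 0.041, -0.704]
wrist_force: [-0.5, 0.1, 0.3]
opening: -0.001
```

```bash
python3 st.py 0.5771 0.0185 0.083
```

```text
t 9.225 p [0.6012 0.02   0.0908] F [-0.54  0.05  0.29] op -0.0014443951412790534
axes x,y,z cols
 [[ 0.005  0.118 -0.993]
 [-0.001 -0.993 -0.118]
 [-1.     0.001 -0.005]]
shift in tool axes [ 0.0077 -0.0013  0.0241]
```

Call:
drive_tool(increments=[[0,0,0,0,0,0,-1],[0,0,0,0,0,0,-1]])

```text
time_s: 9.48
eef_pos: [0.6002, 0.0202, 0.0885]
eef_rot: [0.042, 0.707, 0.042, -0.705]
wrist_force: [-1.3, -0.4, 0.1]
opening: -0.003
```

```bash
python3 st.py 0.5771 0.0185 0.083
```

```text
t 9.475 p [0.6002 0.0202 0.0885] F [-1.28 -0.43  0.11] op -0.002876083391810571
axes x,y,z cols
 [[ 0.002  0.118 -0.993]
 [-0.    -0.993 -0.118]
 [-1.     0.001 -0.002]]
shift in tool axes [ 0.0055 -0.001   0.0232]
```

Call:
drive_tool(increments=[[0.003,-0.001,0.006,0,0,0,-1],[0.002,0,0.006,0,0,0,-1],[0,0,0.004,0,0,0,-1],[0,0,0.003,0,0,0,-1],[0,0,0.002,0,0,0,-1],[0,0,0,0,0,0,-1],[0,0,0,0,0,0,-1]])

```text
time_s: 10.35
eef_pos: [0.5787, 0.0188, 0.0824]
eef_rot: [0.042, 0.706, 0.042, -0.706]
wrist_force: [1.3, -1.3, 0.4]
opening: 0.001
```

```bash
python3 st.py 0.5771 0.0185 0.083
```

```text
t 10.35 p [0.5787 0.0188 0.0824] F [ 1.3  -1.35  0.37] op 0.0008973456369456088
axes x,y,z cols
 [[ 0.     0.118 -0.993]
 [-0.    -0.993 -0.118]
 [-1.     0.    -0.   ]]
shift in tool axes [-0.0006  0.0001  0.0016]
```

Call:
drive_tool(increments=[[0,0,0.0015,0,0,0,-1],[0,0,0,0,0,0,-1]])

```text
time_s: 10.6
eef_pos: [0.5773, 0.0185, 0.0825]
eef_rot: [0.042, 0.706, 0.042, -0.706]
wrist_force: [2.3, -1.4, -0.5]
opening: -0.001
```

Call:
drive_tool(increments=[[0,0,-0.015,0,0,0,-1],[0,0,-0.015,0,0,0,-1],[-0.05,0,0,0,0,0,-1],[-0.06,0,0,0,0,0,-1],[0,0.05,0,0,0,0,-1],[0,0.06,0,0,0,0,-1],[0,0.06,0,0,0,0,-1],[0,0.06,0,0,0,0,-1],[0,0.04,0,0,0,0,-1],[0,0,0,0,0,0,-1]])

```text
time_s: 11.85
eef_pos: [0.6377, -0.2489, 0.1916]
eef_rot: [-0.04, -0.705, -0.04, 0.706]
wrist_force: [-0.2, 0.3, 0.3]
opening: 0.001
```

```bash
python3 st.py; python3 -c "
from bench import camera;from h import *
for n in('scene','top'):
    c=camera(n);pickle.dump(c,open(n+'6.pkl','wb'))
crop(load('top6'),(165,105,275,205),7,'pics/t6.png');crop(load('scene6'),(200,205,330,320),6,'pics/s6.png')";python3 tabm.py top6|tail -7; python3 ov.py top6 scene6 -86 -88
```

```text
t 11.85 p [ 0.6377 -0.2489  0.1916] F [-0.2   0.3   0.25] op 0.0009064567074432992
axes x,y,z cols
 [[-0.001  0.114 -0.994]
 [ 0.    -0.994 -0.114]
 [-1.    -0.001  0.001]]
50 wid px 7.375 heading by +x edge -87.24 by -x edge -101.22
55 wid px 6.25 heading by +x edge -87.73 by -x edge -96.36
62 wid px 6.5 heading by +x edge -88.12 by -x edge -96.6
68 wid px 6.875 heading by +x edge -87.4 by -x edge -96.11
74 wid px 6.875 heading by +x edge -87.44 by -x edge -95.39
81 wid px 6.75 heading by +x edge -87.76 by -x edge -94.79
plus -88.10424317277092 fit -87.96792137877766
top6 -86.0
[[396, 331], [544, 317], [547, 332], [546, 343], [399, 357]]
top6 -88.0
[[397, 333], [545, 324], [548, 339], [546, 350], [399, 359]]
scene6 -86.0
[[373, 208], [248, 137], [251, 194], [264, 119], [388, 190]]
scene6 -88.0
[[373, 207], [252, 132], [255, 189], [268, 115], [389, 189]]
```

View pics/t6.png

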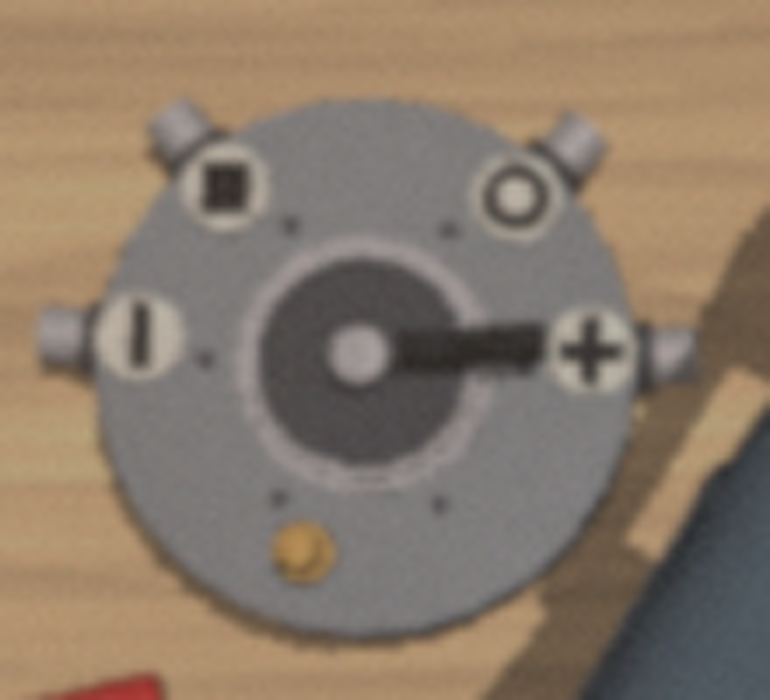

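View pics/s6.png

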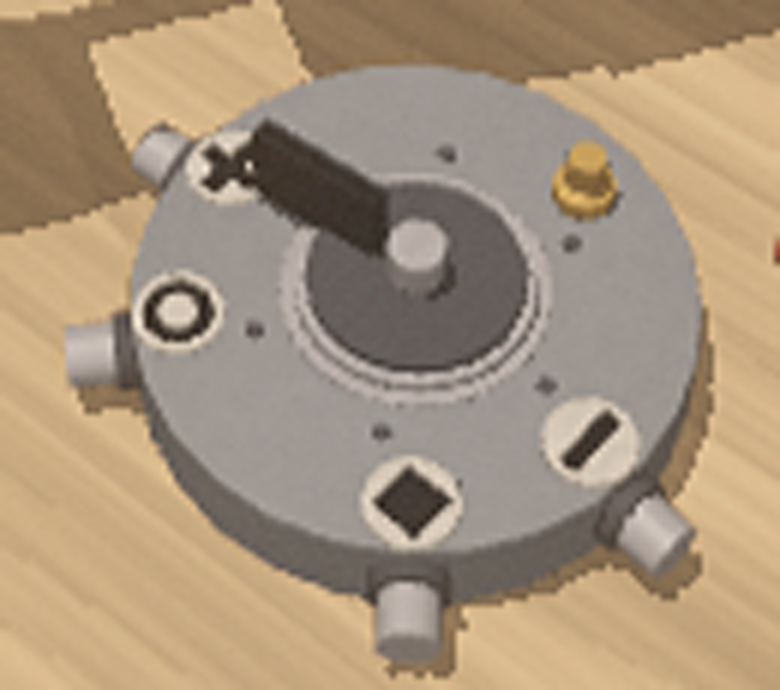

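The top view gives -87.6° against -88.0°, and the scene view looks slightly less. I'll check the scene view more closely before accepting it.

```bash
python3 - <<'E'
from h import *
from ov import corners
c=load("scene6");x0,y0,k=230,215,16
im=cv2.resize(cv2.cvtColor(c["img"],cv2.COLOR_RGB2BGR)[y0:y0+37,x0:x0+45],None,fx=k,fy=k,interpolation=cv2.INTER_CUBIC)
for h,col in((-86,(0,0,255)),(-88,(0,255,0))):
    P=np.array([((proj(c,p)+.5-(x0,y0))*k-.5) for p in corners(np.array([.5566,.0890]),np.radians(h))]).round().astype(int)
    cv2.polylines(im,[P[[0,1,3,4]]],False,col,1);cv2.line(im,P[1].tolist(),P[2].tolist(),col,1)
cv2.imwrite("pics/s6z.png",im)
E
```

```text
(no output)
```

View pics/s6z.png

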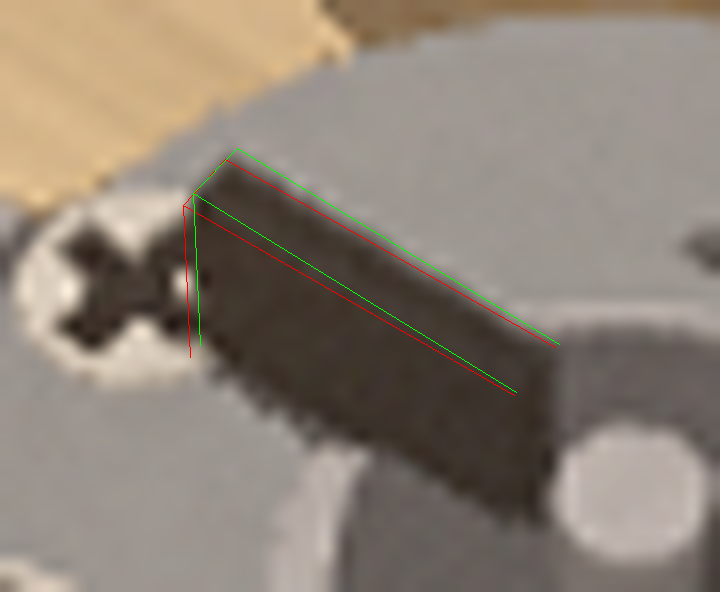

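The slope and end edge match the -88° overlay in the scene too, so the tab is on the plus within about 0.5°. Next is the button.

```bash
python3 - <<'E'
from h import *
s=load("scene");t=load("top")
print(ray(s,(391.5)/5-.5+90,(97.5)/5-.5+150,.062),ray(t,340.5/5-.5+285,358.5/5-.5+95,.062))
E
python3 st.py 0.510 -0.3615 0.1
```

```text
[ 0.51691237 -0.35973897  0.062     ] [ 0.50818891 -0.36059243  0.062     ]
t 11.95 p [ 0.6379 -0.2455  0.1916] F [-0.03  0.11 -0.84] op -0.000999508299015474
axes x,y,z cols
 [[-0.002  0.117 -0.993]
 [ 0.002 -0.993 -0.117]
 [-1.    -0.002  0.001]]
shift in tool axes [0.0916 0.1004 0.1405]
```

The two button estimates differ by 9 mm in x, so I'll refine both.

```bash
python3 - <<'E'
from h import *
for n,(x0,y0,x1,y1),k in(("scene",(143,152,195,196),14),("top",(330,148,375,188),14)):
    c=load(n);crop(c,(x0,y0,x1,y1),k,f"pics/b_{n}.png")
    im=cv2.resize(c["img"][y0:y1,x0:x1],None,fx=k,fy=k,interpolation=cv2.INTER_CUBIC)
    g=im.min(2)
    for th in(110,85,60,50,40):
        m=(g<th).astype(np.uint8);H,W=m.shape
        cs,_=cv2.findContours(m[int(H*.15):int(H*.85),int(W*.2):int(W*.8)],cv2.RETR_EXTERNAL,cv2.CHAIN_APPROX_NONE)
        if not cs: continue
        q=max(cs,key=cv2.contourArea)
        if len(q)<20: continue
        (u,v),(w,h),a=cv2.fitEllipse(q);u+=int(W*.2);v+=int(H*.15)
        U,V=(u+.5)/k-.5+x0,(v+.5)/k-.5+y0
        print(n,th,round(u),round(v),round(w/k,1),round(h/k,1),ray(c,U,V,.062).round(4)[:2],ray(c,U,V,.052).round(4)[:2])
E
```

```text
scene 110 364 272 14.1 17.4 [ 0.5216 -0.3509] [ 0.5157 -0.3599]
scene 85 360 271 13.6 15.8 [ 0.5221 -0.3519] [ 0.5163 -0.3609]
scene 60 357 245 9.2 12.8 [ 0.5166 -0.359 ] [ 0.5107 -0.368 ]
scene 50 358 245 8.7 12.2 [ 0.5165 -0.3589] [ 0.5106 -0.3679]
scene 40 360 243 7.8 11.1 [ 0.5156 -0.3589] [ 0.5097 -0.3679]
top 110 317 271 16.2 17.3 [ 0.506  -0.3591] [ 0.5071 -0.3616]
top 85 316 270 14.9 16.1 [ 0.5061 -0.359 ] [ 0.5072 -0.3614]
top 60 327 264 12.0 12.8 [ 0.5076 -0.3615] [ 0.5087 -0.364 ]
top 50 326 267 9.5 11.3 [ 0.5067 -0.3612] [ 0.5079 -0.3637]
```

View pics/b_scene.png

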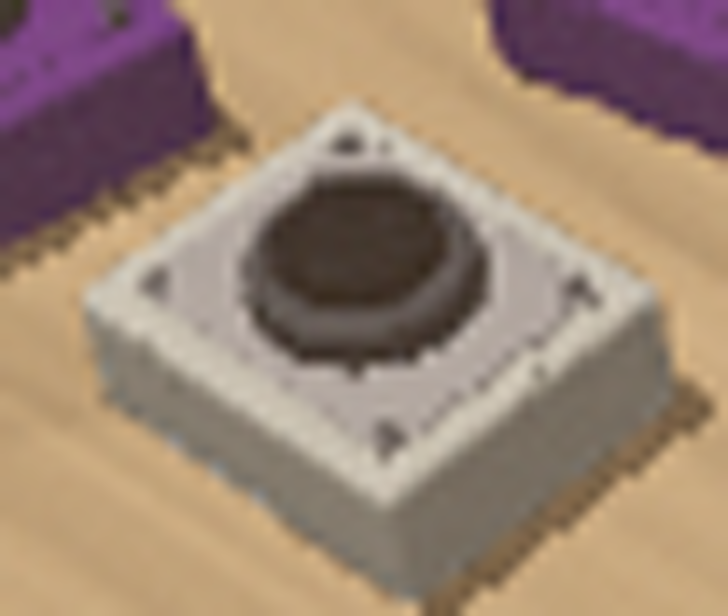

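View pics/b_top.png

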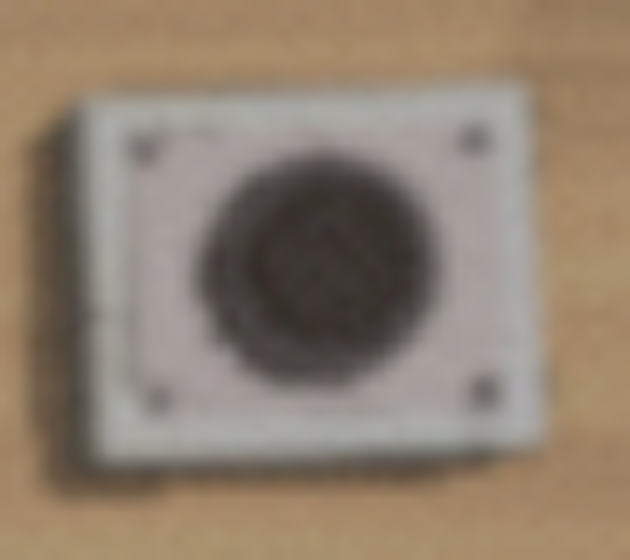

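Both crops show the black button on the white box. I'll aim at about (0.511,-0.362), which is good to 4 mm on a 40 mm button.

Call:
drive_tool(increments=[[0,0.033,0.047,0,0,0,-1],[0,0.033,0.047,0,0,0,-1],[0,0.035,0.046,0,0,0,-1],[0,0,0,0,0,0,-1],[0.045,0,0,0,0,0,-1],[0.045,0,0,0,0,0,-1],[0,0,0,0,0,0,-1],[0,0,0,0,0,0,-1]])

```text
time_s: 12.95
eef_pos: [0.5129, -0.362, 0.1039]
eef_rot: [0.043, 0.706, 0.042, -0.705]
wrist_force: [0.6, -0.3, -0.6]
opening: -0.0
```

```bash
python3 st.py 0.511 -0.362 0.074;python3 -c "
from bench import camera;from h import *
c=camera('scene');pickle.dump(c,open('scene7.pkl','wb'));crop(c,(120,110,240,210),6,'pics/s7.png')"
```

```text
t 12.95 p [ 0.5129 -0.362   0.1039] F [ 0.61 -0.3  -0.63] op -0.00020224736710245343
axes x,y,z cols
 [[ 0.001  0.119 -0.993]
 [-0.001 -0.993 -0.119]
 [-1.     0.001 -0.001]]
shift in tool axes [ 0.0299 -0.0003  0.0019]
```

View pics/s7.png

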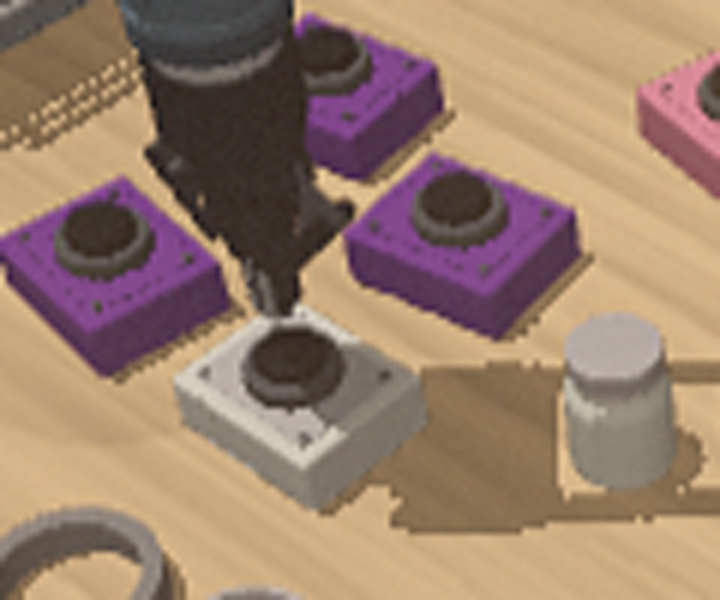

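```bash
python3 -c "
from h import *
c=load('scene7')
for p in([.5129,-.362,.0929],[.5129,-.362,.062],[.511,-.362,.062]): print((proj(c,p)+.5-(120,110))*6)"
```

```text
[282.78146633 309.87282341]
[292.5262148  351.20776791]
[295.13360584 349.3296277 ]
```

The fingertip projects straight onto the button centre, so I press in small steps.

Call:
drive_tool(increments=[[0.018,0,0,0,0,0,-1],[0.009,0,0,0,0,0,-1],[0,0,0,0,0,0,-1]])

```text
time_s: 13.38
eef_pos: [0.5107, -0.362, 0.074]
eef_rot: [-0.041, -0.705, -0.042, 0.706]
wrist_force: [0.4, 0.0, 0.7]
opening: 0.003
```

Call:
drive_tool(increments=[[0.003,0,0,0,0,0,-1],[0,0,0,0,0,0,-1]])

```text
time_s: 13.62
eef_pos: [0.5116, -0.3629, 0.0726]
eef_rot: [0.042, 0.706, 0.041, -0.706]
wrist_force: [-0.7, 0.2, 1.2]
opening: 0.002
```

Call:
drive_tool(increments=[[0.003,0,0,0,0,0,-1],[0,0,0,0,0,0,-1]])

```text
time_s: 13.88
eef_pos: [0.5117, -0.363, 0.0697]
eef_rot: [0.042, 0.706, 0.041, -0.706]
wrist_force: [0.3, 0.4, 3.1]
opening: 0.001
```

Call:
drive_tool(increments=[[0.003,0,0,0,0,0,-1],[0,0,0,0,0,0,-1]])

```text
time_s: 14.12
eef_pos: [0.5118, -0.3631, 0.0671]
eef_rot: [0.042, 0.706, 0.041, -0.706]
wrist_force: [-1.5, 0.5, 7.5]
opening: -0.002
```

Call:
drive_tool(increments=[[0.0015,0,0,0,0,0,-1],[0,0,0,0,0,0,-1]])

```text
time_s: 14.38
eef_pos: [0.5118, -0.3631, 0.0669]
eef_rot: [0.042, 0.706, 0.041, -0.706]
wrist_force: [-5.3, 3.3, 16.1]
opening: 0.002
```

Call:
drive_tool(increments=[[0.001,0,0,0,0,0,-1],[0,0,0,0,0,0,-1]])

```text
time_s: 14.62
eef_pos: [0.5119, -0.3632, 0.0668]
eef_rot: [0.042, 0.706, 0.041, -0.706]
wrist_force: [-6.4, 6.0, 22.5]
opening: 0.001
```

The force rises to 22 N with no further travel, so the button is on its stop (6 mm down from contact). I now retract and check.

Call:
drive_tool(increments=[[-0.01,0,0,0,0,0,-1],[-0.04,0,0,0,0,0,-1],[-0.055,0,0,0,0,0,-1],[-0.05,0,0,0,0,0,-1],[0,0.05,0,0,0,0,-1],[0,0.06,0,0,0,0,-1],[0,0.05,0,0,0,0,-1],[0,0,0,0,0,0,-1],[0,0,0,0,0,0,-1]])

```text
time_s: 15.75
eef_pos: [0.53, -0.5208, 0.2174]
eef_rot: [-0.041, -0.706, -0.042, 0.706]
wrist_force: [-0.1, 0.5, 0.1]
opening: -0.002
```

```bash
python3 st.py; python3 -c "
from bench import camera;from h import *
for n in('scene','top'):
    c=camera(n);pickle.dump(c,open(n+'8.pkl','wb'));cv2.imwrite(f'pics/{n}8.png',cv2.cvtColor(c['img'],cv2.COLOR_RGB2BGR))
a,b=load('scene')['depth'],load('scene8')['depth']
print('button depth before/after',np.median(a[167:171,166:171]),np.median(b[167:171,166:171]))
";python3 tabm.py top8|tail -7
```

```text
t 15.75 p [ 0.53   -0.5208  0.2174] F [-0.13  0.55  0.14] op -0.002191374129476043
axes x,y,z cols
 [[-0.001  0.117 -0.993]
 [ 0.002 -0.993 -0.117]
 [-1.    -0.002  0.001]]
button depth before/after 1.2362533 1.2365847
50 wid px 7.25 heading by +x edge -86.76 by -x edge -100.3
55 wid px 6.0 heading by +x edge -88.58 by -x edge -96.36
62 wid px 6.5 heading by +x edge -88.5 by -x edge -96.97
68 wid px 6.875 heading by +x edge -87.4 by -x edge -96.11
74 wid px 6.75 heading by +x edge -87.75 by -x edge -95.39
81 wid px 6.75 heading by +x edge -87.76 by -x edge -94.79
plus -88.10424317277092 fit -87.96792137877766
```

View pics/scene8.png

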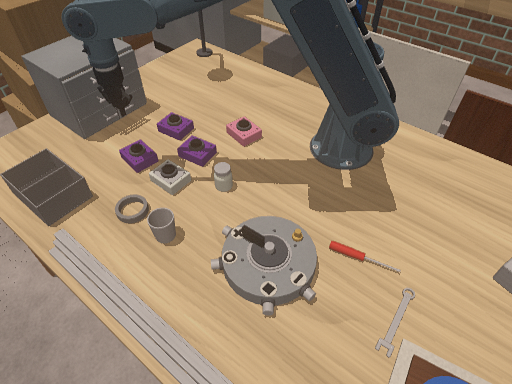

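View pics/top8.png

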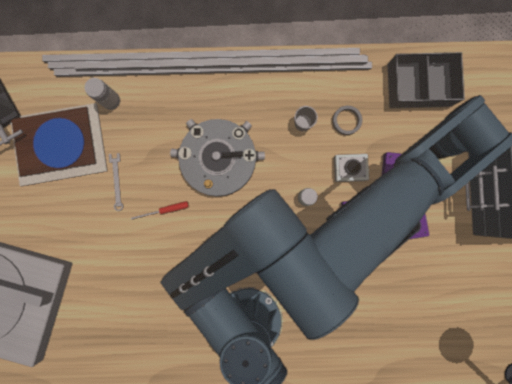

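The final pictures show the tab on the plus (top view: tab about (238,154), plus (249,155)). The button is back out, the bystanders haven't moved, and the arm is clear.

```bash
python3 -c "
from bench import hand_in
print(hand_in())"
```

```text
the job is handed in; nothing more can be done
None
```

The tab now points at the plus tag, and the start button on the white box was pressed afterwards. The job was handed in at about 16 s.

- **Tab:** I pushed it clockwise with the outside of the shut fingers, in two goes with a look in between. The last top-view fit puts it at about -87.8°, against -88.0° to -88.1° for the plus. An earlier scene-view overlay agreed to about 1°.
- **Button:** I pressed it straight down about 6 mm to its stop, where the force rose to 22 N with no further travel. After release, its depth reading matched the one before the press to within 0.4 mm, so it came back.
- **Disagreement between the cameras:** they differed by up to about 8 mm on the button's centre, so I aimed midway. The press still landed on the button.
- **Other things:** nothing on the bench or the valve looks moved in the final pictures. The highest wrist force I read was about 24 N. I did not measure rotor lift directly. The tool stayed level while pushing, and vertical force read at most about 1.4 N.

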